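# Index the cup turntable to the empty cup and lock it

## Task

On the cup-filling turntable, bring the one empty cup under the funnel. Push gently with a fingertip and grip nothing: swing the lock lever all the way out by its finger post, push the table round by the arms of its hand wheel until the empty cup stands under the funnel, then push the lever all the way back in so that its nose locks the table there. Do not touch or lift the cups, which ride along in their nests, and leave everything else on the work table where it is.

Things in the scene. Friction and masses are not known exactly. Their poses are not given: they have to be found in the camera images.
- filling_stand: fixed grey base of the cup-filling turntable, 336 mm across. Origin on the turntable's upright axis, at the height of the work table's top; its x points from the axis to the steel post (16 mm thick, 210 mm high, at x = +205 mm) that carries the funnel, z up; the lock lever lies on its +y side.
- under_funnel (a point): the filling place: below the middle of the funnel on the top face of the turning plate, 92 mm from the axis towards the post, 34 mm above the work table. A cup standing there has its own origin at this point.
- funnel_spout (a point): centre of the lower end of the steel funnel: the spout, 50 mm wide, begins here, 138 mm above the work table; the mouth, 112 mm wide, ends 220 mm above it. A steel rod runs from it to the post at height 168 mm.
- turntable (a joint): turn of the white plate (304 mm across) with its hand wheel, in rad; 0 at the start, positive counter-clockwise from above, free to a full turn either way. Drag about 0.22 N m (2 N at the arms); it stays where it is left. Four nests for cups, white rings 103 mm across and 10 mm high, 90 degrees apart, 92 mm from the axis: at the start along +x, +y, -x and -y of the stand.
- hub (a point): centre of the hand wheel on the turntable's axis, 118 mm above the work table, turning with the plate. From the 38 mm hub (top at 135 mm) four level steel arms, 9 mm thick, run out at this height to black 22 mm balls 126 mm from the axis; the arms lie midway between the nests, at 45, 135, 225 and 315 degrees from this point's x axis. Cups below reach up to 86 mm.
- lock_lever (a joint): turn of the lock lever in rad: 0 = fully in (nose in a slot, table locked; so at the start), 0.34 = fully out at its stop; clear of the index blocks above 0.28. It swings level, clockwise from above as it opens, its near end moving away from the turntable, and stays where it is left (about 1 N at its post). A flat steel bar, 236 mm long, 13 mm wide, 24 to 32 mm above the work table.
- lever_pivot (a point): the upright axis of the lock lever, at its far end: x = +80, y = +180 mm of the stand.
- lever_nose (a point): axis of the lever's nose, a 9 mm round pin 83 mm from the pivot, that locks the plate. On the plate's rim each nest has a steel index block (out to 178 mm from the axis, top at 34 mm) with a 12 mm slot, its mouth flared to 32 mm. With any nest under the funnel a slot faces the nose. The nose draws the plate true if it is within about 3 degrees; locked play about 1 degree.
- lever_post (a point): point on the axis of the black upright finger post at the free end of the lock lever, 65 mm above the work table and 226 mm from the pivot; the post is 19 mm thick and stands from 31 to 87 mm above the work table. At x = -145, y = +205 mm of the stand when the lever is in. Pushing it away from the turntable (77 mm to the stop) opens the lever.
- empty_cup: clear round plastic cup with nothing in it, 113 mm across the rim, 52 mm high, standing loose in one of the nests. Origin at the centre of its underside.
- filled_cup1: open clear cup heaped with plums, 110 mm across, 46 mm high to the rim, standing loose in another nest (the one under the funnel at the start). Origin at the centre of its underside.
- filled_cup2: open clear cup heaped with plums, 110 mm across, 46 mm high to the rim, standing loose in another nest. Origin at the centre of its underside.
- filled_cup3: open clear cup heaped with plums, 110 mm across, 46 mm high to the rim, standing loose in another nest. Origin at the centre of its underside.
- cup_stack: bystander: stack of five nested clear cups, 111 mm across, 76 mm high; origin at the centre of its underside.
- tape_roll: bystander: roll of packing tape lying flat, 83 mm across, 24 mm high; origin at the centre of its underside.
- wipes_pack: bystander: flat soft-looking pack of wipes, 236x106 mm, 28 mm high; origin at the centre of its underside.
- marker: bystander: marker pen lying on the table, 130 mm long, 17 mm thick; origin at the centre of its underside.
- plum: bystander: one loose plum, about 20 mm; origin at the centre of its underside.

How it is judged:
On the way, in this order (a step that is already met when the one before it is completed fails the run):
1. the lock lever is swung out (value of joint lock_lever above 0.24 rad), for 0.1 s.
2. the empty cup is under the funnel, the lever still out (horizontal distance between empty_cup and under_funnel below 0.016 m and value of joint lock_lever above 0.15 rad), for 0.2 s.
3. the lever is back in, its nose in the slot (value of joint lock_lever below 0.06 rad), for 0.2 s.
At the end, for the whole second after the job is handed in: The empty cup is within 12 mm of the point under the funnel, the lock lever is within 0.06 rad of fully in, the turntable is still, and all four cups stand upright in their nests (horizontal distance between empty_cup and under_funnel below 0.012 m and value of joint lock_lever below 0.06 rad and velocity of joint turntable between -0.05 and 0.05 rad/s and height (world z) of filled_cup1 between 0.028 and 0.04 m and angle between each of filled_cup1, empty_cup, filled_cup2, filled_cup3's own z axis and vertical below 0.1 rad and height (world z) of empty_cup between 0.028 and 0.04 m and height (world z) of filled_cup2 between 0.028 and 0.04 m and height (world z) of filled_cup3 between 0.028 and 0.04 m); the robot touches nothing.
It fails at once if a cup is lifted out of its nest or tipped (height (world z) of any of filled_cup1, empty_cup, filled_cup2, filled_cup3 above 0.046 m or angle between any of filled_cup1, empty_cup, filled_cup2, filled_cup3's own z axis and vertical above 0.25 rad).
It fails at once if a finger or the arm pushes on a cup (contact force between any of the arm, the fingers and filled_cup1 above 1.5 N or contact force between any of the arm, the fingers and empty_cup above 1.5 N or contact force between any of the arm, the fingers and filled_cup2 above 1.5 N or contact force between any of the arm, the fingers and filled_cup3 above 1.5 N).
It fails at once if the stand, its turntable or its lever is gripped or forced (contact force between the fingers and filling_stand above 35 N).
It fails at once if a bystander is disturbed (distance of any of cup_stack, tape_roll, wipes_pack, marker, plum from where it was at the start of the episode above 0.02 m).
It also fails if it takes over 72 s, if anything falls off the work surface, if the arm or the gripper's body presses on something with over 40 N, if the wrist force passes 120 N, or if a joint passes its speed limit or range.

## Robot

A 6-joint arm with a two-finger parallel gripper is mounted at the origin on a cart in front of the work surface, level with it; the furniture and walls round the work are solid. World frame = base frame: x ahead of the robot, y to its left, z up, the work surface at z = 0. Lengths are in m, angles in rad, forces in N, time in s.
With the tool pointing down it reaches from about 0.35 to 0.775 m from the base axis. Payload 7.3 kg.
Tool frame: the origin (TCP) lies on the centre line of the jaws, within the pads' length; the fingertips stand ahead of it and the grasp point (between the pads) lies 11 mm behind it (robot.nose_length is the z of the fingertips in the tool frame, in m); z points along the fingers, y is the line along which they close (so a half turn about z gives the same grasp; the last joint's range is limited). The gripper opens to 92 mm and grips with 3 to 60 N. Pads are 19 mm wide; open, the fingers measure 130 mm over their backs; the gripper's body (75 mm by 190 mm) begins 47 mm behind the grasp point.
Start: joints at [-1.421, 0.342, 1.524, -0, 1.275, -0.146], TCP at [0.153, -0.502, 0.235] pointing down, gripper open.
Joint ranges: [-2.53, 2.53], [-0.77, 2.02], [0.04, 2.7], [-1, 4.14], [0.28, 2.66], [-3.11, 3.11]. Speed limits (rad/s): [2.57, 2.57, 3.14, 3.14, 3.14, 3.14].

## Interface

Orientations are given as [roll, pitch, yaw] about the fixed x, y, z axes, in that order (R = Rz(yaw) Ry(pitch) Rx(roll)).
In Python, from cell import robot, cams gives the robot as it stands. The module is installed in compiled form; this text tells all that it offers.
- The arm moves only by the tool carry_out, never from a script. Its argument "deltas" is a list of rows, each a list of 7 numbers: the shift along the tool's x, y, z in cm, then the turn, a rotation vector about the tool's x, y, z in rad, then the opening, from 0 (shut) to 1 (fully open). A call has exactly 8 rows; each row shifts and turns the commanded pose from where the row before left it, along the tool's axes as they then stand; what a row does not reach is not made up. A row lasts 1/12 s, in which the tool goes at most 41.7 mm and 7.16 degrees, less where a joint would pass 70% of its speed; a pose out of reach is approached as far as the arm can. A call is refused whole if a number of a shift passes 4.17 or a number of a turn 0.125, either way. A call with a gripper value outside its range is refused whole. The fingers move at their own pace and stop on an object; "force" is the grip in N (left out, the last holds). Time passes only in rows, so rows that do not move let the fingers close, or fill a call up. It gives the time, the measured TCP pose, the force, the opening and the grip force at its end, in the units of the state.
- robot.observe(): the state, without advancing time (a new reading comes with each control period).
- cams.read_camera(name): name is "scene" or "top"; returns a dict with "image" (400x640x3 uint8, blue, green, red), "depth" (400x640 float32, m along the optical axis (not along the pixel's ray), 0 where there is no reading), "fx", "fy", "cx", "cy" (pixels), "world_to_cam" (4x4, takes a point from world to camera coordinates). Camera axes: x right, y up, looking along -z (the intrinsics and any distortion apply to the point x, -y, -z); pixel columns grow to the right and rows downward; lengths in m; the calibration is good to about 2 mm. A picture is of the moment at which its call begins.
- robot.hand_in(): hands the job in; it is judged then, once.
The state is a dict: "time": time; "qpos": joint angles; "qvel": joint speeds; "joint_efforts": joint torques, N m; "tool_pos": TCP position; "tool_rot": TCP orientation; "contact_force": force on the tool from outside, world axes, zero at the start; "torque": the same for the moment, N m; "opening": finger opening in m; "grip_force": force on a finger pad.
Only numpy, scipy, OpenCV 4.12 (cv2) and the standard library are available. Lean on these libraries where they do the work, as an engineer would, in place of code of your own. Each camera call takes 0.05 s, during which the arm holds its last target. There are 200 camera calls.

## Working session

There is one attempt and no reset: what is moved stays moved. The work goes in short steps, Python scripts to look and compute and a tool call to move; the robot and the scene stay as the last step left them, time stands still between calls to the robot, and variables do not carry over. Pictures are saved under pics/ and viewed, at most 10 in all, crops included, and the job is handed in when it is done.

Besides the shell and the picture viewer there is one more tool, called after "Emit:" as name([rows], argument=value, ...), one row to a line, values as JSON. carry_out: Moves the arm, as the interface text tells. Its arguments: {"type":"object","properties":{"deltas":{"type":"array","items":{"type":"array","items":{"type":"number"}}},"force":{"type":"number"}},"required":["deltas"]}

```bash
mkdir -p pics; python3 - <<'E'
from cell import robot,cams
import cv2,numpy as np
for n in("top","scene"):
    r=cams.read_camera(n); cv2.imwrite(f"pics/{n}0.png",r["image"]); np.savez(f"{n}0.npz",**r)
    print(n,r["fx"],r["fy"],r["cx"],r["cy"],r["world_to_cam"].round(3).tolist(), [k for k in r])
s=robot.observe();print(s, robot.nose_length)
E
```

```text
top 480.0875765755475 480.0875765755475 315.40259760297937 200.74746860029697 [[0.005, -1.0, -0.002, -0.016], [0.973, 0.005, 0.23, -0.58], [-0.23, -0.004, 0.973, -1.497], [0.0, 0.0, 0.0, 1.0]] ['image', 'depth', 'fx', 'fy', 'cx', 'cy', 'world_to_cam']
scene 461.0404308195851 461.0404308195851 327.11186556423286 206.49338293111342 [[-0.459, -0.889, -0.016, 0.241], [0.612, -0.329, 0.719, -0.431], [-0.644, 0.32, 0.695, -1.151], [0.0, 0.0, 0.0, 1.0]] ['image', 'depth', 'fx', 'fy', 'cx', 'cy', 'world_to_cam']
{'time': 0.1, 'qpos': array([-1.42101615e+00,  3.42641418e-01,  1.52489930e+00, -4.95049285e-05,
        1.27539255e+00, -1.45996927e-01]), 'qvel': array([-1.07311173e-03, -1.78737521e-03, -2.34966957e-03, -3.13130469e-04,
       -1.77198842e-05, -4.48034719e-04]), 'joint_efforts': array([ 1.57444862e-03, -4.32003379e+01, -2.44694424e+01,  7.18525588e-02,
        5.25904284e-02, -4.41843486e-05]), 'tool_pos': array([ 0.15298574, -0.50185765,  0.23412823]), 'tool_rot': array([-3.14025941e+00, -1.48193301e-04,  2.95791444e-01]), 'contact_force': array([-0.32494669, -0.61364241,  0.09501324]), 'torque': array([-0.01091155, -0.02127241,  0.02132691]), 'grip_force': 0.0, 'opening': 0.09140930149903775} 0.008
```

View pics/top0.png

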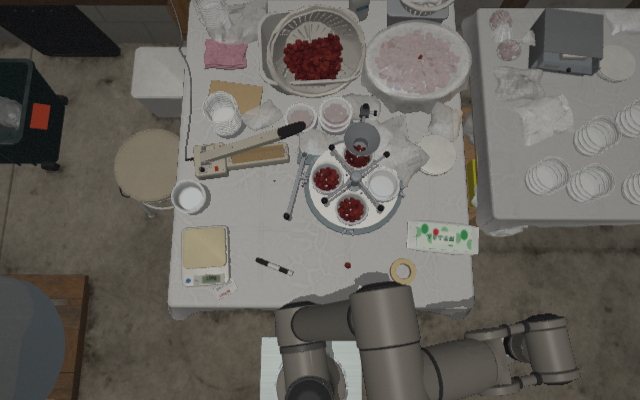

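View pics/scene0.png

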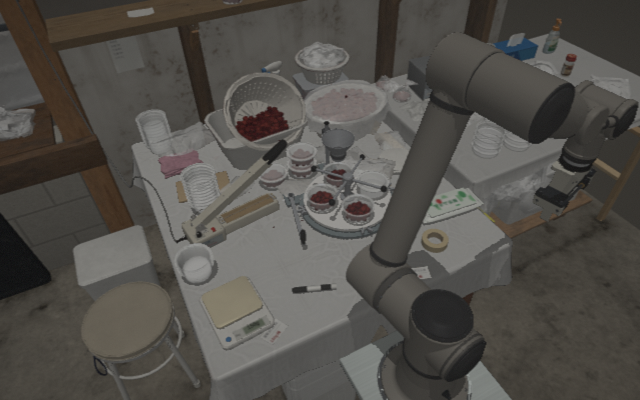

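Top view: the funnel is at (362,138), the hub at about (355,180), the lever post at (289,216), and the empty cup at (382,183) on the stand's -y side. The plate therefore turns about +90°. Next I'll measure.

```bash
cat > h.py <<'E'
import numpy as np,cv2
def load(n,k):
    return dict(np.load(f"{n}{k}.npz"))
def ray(c,u,v,z):
    W=c["world_to_cam"];R=W[:3,:3];o=-R.T@W[:3,3]
    d=R.T@np.array([(u-c["cx"])/c["fx"],-(v-c["cy"])/c["fy"],-1.])
    return o+d*(z-o[2])/d[2]
def proj(c,p):
    q=c["world_to_cam"]@np.r_[p,1.]
    return np.array([c["cx"]+c["fx"]*q[0]/-q[2],c["cy"]-c["fy"]*q[1]/-q[2]])
E
python3 - <<'E'
from h import *
c=load("top",0)
im=c["image"][90:250,270:420];cv2.imwrite("pics/crop0.png",cv2.resize(im,None,fx=3.75,fy=3.75,interpolation=cv2.INTER_CUBIC))
g=c["image"].max(2)
n,l,s,ce=cv2.connectedComponentsWithStats((g<45).astype(np.uint8))
for i in range(1,n):
    x,y=ce[i]
    if 270<x<420 and 90<y<250 and s[i,4]>6: print(ce[i].round(1),s[i,4],'z.118',ray(c,x,y,.118).round(3),'z.087',ray(c,x,y,.087).round(3))
E
```

```text
[365.5 106.1] 26 z.118 [ 0.89  -0.177  0.118] z.087 [ 0.904 -0.18   0.087]
[374.6 112.8] 11 z.118 [ 0.867 -0.206  0.118] z.087 [ 0.88  -0.21   0.087]
[290.7 129.5] 276 z.118 [0.807 0.069 0.118] z.087 [0.819 0.071 0.087]
[331.1 146.9] 22 z.118 [ 0.747 -0.063  0.118] z.087 [ 0.759 -0.064  0.087]
[386.1 154. ] 20 z.118 [ 0.724 -0.24   0.118] z.087 [ 0.735 -0.245  0.087]
[351.6 161.4] 9 z.118 [ 0.698 -0.128  0.118] z.087 [ 0.709 -0.131  0.087]
[324.  200.4] 25 z.118 [ 0.569 -0.04   0.118] z.087 [ 0.577 -0.04   0.087]
[380.  207.6] 25 z.118 [ 0.547 -0.216  0.118] z.087 [ 0.554 -0.22   0.087]
[286.  216.2] 25 z.118 [0.518 0.079 0.118] z.087 [0.524 0.081 0.087]
```

View pics/crop0.png

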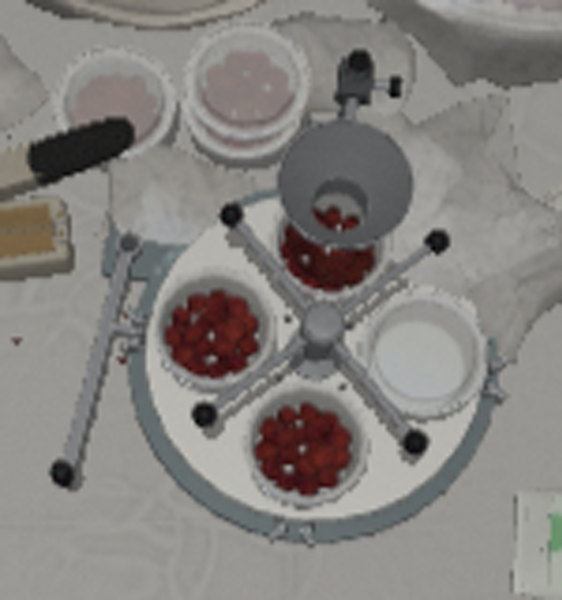

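```bash
python3 - <<'E'
from h import *
for n in("top","scene"):
    c=load(n,0);d=c["depth"];v,u=np.mgrid[:400,:640];W=c["world_to_cam"]
    P=np.stack([(u-c["cx"])/c["fx"]*d,-(v-c["cy"])/c["fy"]*d,-d],-1)
    P=((P-W[:3,3])@W[:3,:3])[d>0]
    print(n,"rows x, cols y",np.arange(.06,.32,.03).round(2))
    for x in np.arange(.48,.82,.03):
        print(round(x,2),[int(1e3*max(P[(abs(P[:,0]-x)<.015)&(abs(P[:,1]-y)<.015)][:,2],default=np.nan)) if ((abs(P[:,0]-x)<.015)&(abs(P[:,1]-y)<.015)).any() else None for y in np.arange(.06,.32,.03)])
print("post top",ray(load("top",0),286,216.2,.087))
E
```

```text
top rows x, cols y [0.06 0.09 0.12 0.15 0.18 0.21 0.24 0.27 0.3 ]
0.48 [11, 9, 8, 10, 9, 9, 11, 29, 38]
0.51 [87, 91, 11, 9, 10, 8, 7, 16, 32]
0.54 [84, 92, 13, 7, 10, 9, 9, 10, 12]
0.57 [37, 38, 11, 9, 12, 7, 7, 12, 10]
0.6 [39, 9, 14, 8, 12, 11, 12, 11, 8]
0.63 [41, 8, 7, 11, 9, 12, 9, 9, 9]
0.66 [39, 10, 10, 9, 10, 8, 8, 10, 43]
0.69 [35, 9, 10, 9, 8, 10, 21, 48, 69]
0.72 [18, 49, 52, 158, 175, 166, 152, 138, 124]
0.75 [246, 231, 212, 197, 184, 168, 153, 138, 123]
0.78 [249, 232, 213, 199, 183, 45, None, None, 61]
0.81 [13, 10, 5, None, None, None, 10, 155, 156]
scene rows x, cols y [0.06 0.09 0.12 0.15 0.18 0.21 0.24 0.27 0.3 ]
0.48 [4, 5, 5, 3, 4, 5, 4, 26, 34]
0.51 [55, 86, 4, 4, 5, 6, 5, 16, 27]
0.54 [80, 87, 4, 6, 5, 4, 5, 5, 3]
0.57 [32, 32, 6, 5, 5, 5, 4, 5, 5]
0.6 [37, 5, 5, 5, 5, 4, 4, 2, 4]
0.63 [35, 4, 7, 5, 5, 5, 4, 4, 7]
0.66 [37, 5, 6, 4, 5, 4, 4, 5, 55]
0.69 [33, 4, 4, 4, 4, 39, 39, 46, 59]
0.72 [17, 48, 45, 186, 178, 167, 149, 139, 121]
0.75 [243, 229, 209, 194, 180, 165, 150, 136, 122]
0.78 [245, 229, 209, 190, 45, 43, 45, 38, None]
0.81 [47, None, 3, 1, 1, 4, 5, 149, 149]
post top [0.52434727 0.08067267 0.087     ]
```

Emit:
carry_out([
  [0, 0, 0, 0, 0, -0.125, 0],
  [0, 0, 0, 0, 0, -0.125, 0],
  [0, 0, 0, 0, 0, -0.125, 0],
  [0, 0, 0, 0, 0, -0.125, 0],
  [0, 0, 0, 0, 0, -0.125, 0],
  [0, 0, 0, 0, 0, -0.125, 0],
  [0, 0, 0, 0, 0, -0.125, 0],
  [0, 0, 0, 0, 0, -0.125, 0],
], force=10)

```text
time: 0.77
tool_pos: [0.153, -0.502, 0.2343]
tool_rot: [-3.141, -0.001, 1.302]
contact_force: [0.5, 0.2, -1.1]
opening: 0.0431
grip_force: 0.0
```

```bash
cat >> h.py <<'E'
def to(p):
    from cell import robot
    from scipy.spatial.transform import Rotation as Ro
    s=robot.observe();R=Ro.from_euler("xyz",s["tool_rot"])
    print("t",s["time"],"pos",s["tool_pos"].round(4),"rot",s["tool_rot"].round(3),"F",s["contact_force"].round(1),"op",s["opening"])
    print("tool-frame cm",(R.inv().apply(np.array(p)-s["tool_pos"])*100).round(2))
E
python3 -c "
from h import *
to([.520,.051,.235])"
```

```text
t 0.7667 pos [ 0.153  -0.502   0.2343] rot [-3.141e+00 -1.000e-03  1.302e+00] F [ 0.5  0.2 -1.1] op 0.04306309513191928
tool-frame cm [ 6.306e+01  2.069e+01 -3.000e-02]
```

Emit:
carry_out([
  [3.7, 1.2, 0, 0, 0, 0, 0],
  [3.7, 1.2, 0, 0, 0, 0, 0],
  [3.7, 1.2, 0, 0, 0, 0, 0],
  [3.7, 1.2, 0, 0, 0, 0, 0],
  [3.7, 1.2, 0, 0, 0, 0, 0],
  [3.7, 1.2, 0, 0, 0, 0, 0],
  [3.7, 1.2, 0, 0, 0, 0, 0],
  [3.7, 1.2, 0, 0, 0, 0, 0],
])

```text
time: 1.43
tool_pos: [0.3263, -0.2416, 0.2346]
tool_rot: [-3.141, -0.0, 1.295]
contact_force: [-0.1, -0.1, 0.4]
opening: 0.0004
grip_force: 0.0
```

Emit:
carry_out([
  [3.7, 1.2, 0, 0, 0, 0, 0],
  [3.7, 1.2, 0, 0, 0, 0, 0],
  [3.7, 1.2, 0, 0, 0, 0, 0],
  [3.7, 1.2, 0, 0, 0, 0, 0],
  [3.0, 1.0, 0, 0, 0, 0, 0],
  [2.0, 0.7, 0, 0, 0, 0, 0],
  [1.0, 0.3, 0, 0, 0, 0, 0],
  [0, 0, 0, 0, 0, 0, 0],
])

```text
time: 2.1
tool_pos: [0.4482, -0.0603, 0.2343]
tool_rot: [-3.141, -0.0, 1.299]
contact_force: [-0.1, 0.2, 0.4]
opening: 0.0004
grip_force: 0.0
```

```bash
python3 -c "
from h import *
to([.520,.051,.063])"
```

```text
t 2.1 pos [ 0.4482 -0.0603  0.2343] rot [-3.141 -0.     1.299] F [-0.1  0.2  0.4] op 0.0003718983038384721
tool-frame cm [12.65  3.94 17.13]
```

Emit:
carry_out([
  [3.1, 1.0, 0, 0, 0, 0, 0],
  [3.1, 1.0, 0, 0, 0, 0, 0],
  [3.1, 1.0, 0, 0, 0, 0, 0],
  [2.0, 0.6, 0, 0, 0, 0, 0],
  [1.3, 0.3, 0, 0, 0, 0, 0],
  [0, 0, 3.5, 0, 0, 0, 0],
  [0, 0, 3.5, 0, 0, 0, 0],
  [0, 0, 1.0, 0, 0, 0, 0],
])

```text
time: 2.77
tool_pos: [0.5164, 0.0479, 0.1504]
tool_rot: [-3.134, 0.002, 1.295]
contact_force: [-0.8, 0.7, 0.5]
opening: 0.0006
grip_force: 0.0
```

```bash
python3 - <<'E'
from h import *
from cell import cams
to([.520,.051,.063])
r=cams.read_camera("scene");cv2.imwrite("pics/s1.png",cv2.resize(r["image"][130:310,220:460],None,fx=3,fy=3))
E
```

```text
t 2.7667 pos [0.5164 0.0479 0.1504] rot [-3.134e+00  2.000e-03  1.295e+00] F [-0.8  0.7  0.5] op 0.0006342326170854654
tool-frame cm [0.42 0.33 8.73]
```

View pics/s1.png

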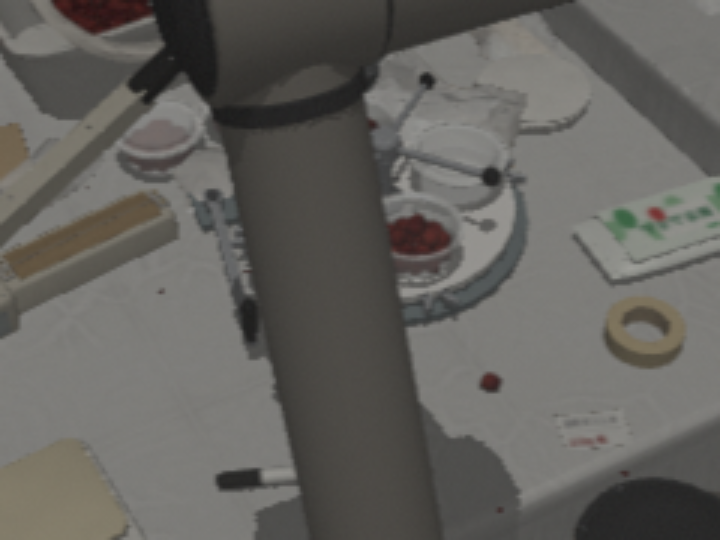

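The post is at crop (250,320) and the arm hides the finger. Measured clearances are fine, so I'll descend.

Emit:
carry_out([
  [0.2, 0.3, 2.0, 0, 0, 0, 0],
  [0, 0, 2.0, 0, 0, 0, 0],
  [0, 0, 2.0, 0, 0, 0, 0],
  [0, 0, 1.5, 0, 0, 0, 0],
  [0, 0, 1.0, 0, 0, 0, 0],
  [0, 0, 0, 0, 0, 0, 0],
  [0.6, 0, 0, 0, 0, 0, 0],
  [0, 0, 0, 0, 0, 0, 0],
])

```text
time: 3.48
tool_pos: [0.5258, 0.0562, 0.0712]
tool_rot: [3.139, -0.001, 1.296]
contact_force: [0.2, -1.2, 0.2]
opening: 0.0003
grip_force: 0.0
```

Emit:
carry_out([
  [0.5, 0, 0.3, 0, 0, 0, 0],
  [0.8, -0.1, 0, 0, 0, 0.035, 0],
  [0.8, -0.1, 0, 0, 0, 0.035, 0],
  [0.8, -0.1, 0, 0, 0, 0.035, 0],
  [0.8, -0.1, 0, 0, 0, 0.035, 0],
  [0.8, -0.1, 0, 0, 0, 0.035, 0],
  [0.8, -0.1, 0, 0, 0, 0.035, 0],
  [0.8, -0.1, 0, 0, 0, 0.035, 0],
])

```text
time: 4.15
tool_pos: [0.5407, 0.1158, 0.0675]
tool_rot: [3.14, -0.001, 1.05]
contact_force: [-0.3, -0.4, 0.4]
opening: 0.0001
grip_force: 0.3
```

```bash
python3 - <<'E'
from h import *
from cell import cams
to([.56,.152,.068])
r=cams.read_camera("top");cv2.imwrite("pics/t1.png",cv2.resize(r["image"][130:250,250:410],None,fx=4,fy=4))
E
```

```text
t 4.15 pos [0.5407 0.1158 0.0675] rot [ 3.14e+00 -1.00e-03  1.05e+00] F [-0.3 -0.4  0.4] op 0.0001423903194254848
tool-frame cm [ 4.1  -0.13 -0.05]
```

View pics/t1.png

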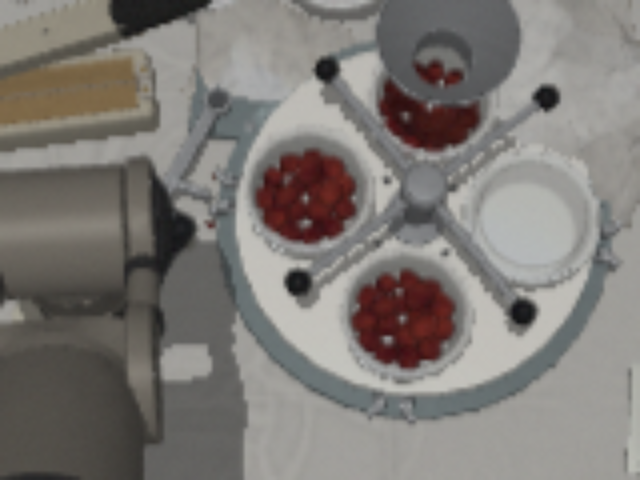

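The lever is swinging out (its bar is now at (190,150) in the crop), with about 2 cm left to the stop.

Emit:
carry_out([
  [0.6, -0.1, 0, 0, 0, 0.025, 0],
  [0.5, -0.1, 0, 0, 0, 0.02, 0],
  [0.4, 0, 0, 0, 0, 0.015, 0],
  [0.2, 0, 0, 0, 0, 0, 0],
  [0.2, 0, 0, 0, 0, 0, 0],
  [0, 0, 0, 0, 0, 0, 0],
  [0, 0, 0, 0, 0, 0, 0],
  [0, 0, 0, 0, 0, 0, 0],
])

```text
time: 4.87
tool_pos: [0.5484, 0.1322, 0.0667]
tool_rot: [3.141, -0.0, 0.991]
contact_force: [1.0, 0.7, 0.8]
opening: 0.0002
grip_force: 0.0
```

```bash
python3 - <<'E'
from h import *
to([.55,.136,.068])
E
```

```text
t 4.8667 pos [0.5484 0.1322 0.0667] rot [ 3.141 -0.     0.991] F [1.  0.7 0.8] op 0.00019390504413886722
tool-frame cm [ 0.4  -0.08 -0.13]
```

Emit:
carry_out([
  [0.2, 0, 0, 0, 0, 0, 0],
  [0.1, 0, 0, 0, 0, 0, 0],
  [0.1, 0, 0, 0, 0, 0, 0],
  [0.1, 0, 0, 0, 0, 0, 0],
  [0, 0, 0, 0, 0, 0, 0],
  [0, 0, 0, 0, 0, 0, 0],
  [0, 0, 0, 0, 0, 0, 0],
  [0, 0, 0, 0, 0, 0, 0],
])

```text
time: 5.53
tool_pos: [0.55, 0.1349, 0.0666]
tool_rot: [-3.141, 0.004, 0.991]
contact_force: [-4.4, -8.8, 2.9]
opening: -0.0001
grip_force: 4.5
```

Lever is at its stop (9 N). Now I'll back off, rise and turn the tool towards the wheel.

Emit:
carry_out([
  [-0.8, 0, 0, 0, 0, 0, 0],
  [-0.6, 0, 0, 0, 0, 0, 0],
  [0, 0, -3.5, 0, 0, 0, 0],
  [0, 0, -3.5, 0, 0, 0, 0],
  [0, 0, -3.5, 0, 0, 0.1, 0],
  [0, 0, -2, 0, 0, 0.12, 0],
  [0, 0, 0, 0, 0, 0.12, 0],
  [0, 0, 0, 0, 0, 0.12, 0],
])

```text
time: 6.2
tool_pos: [0.5442, 0.1249, 0.1937]
tool_rot: [3.14, -0.004, 0.525]
contact_force: [0.0, -1.1, -0.6]
opening: 0.0006
grip_force: 0.0
```

Emit:
carry_out([
  [0, 0, 0, 0, 0, 0.12, 0],
  [0, 0, 0, 0, 0, 0.12, 0],
  [0, 0, 0, 0, 0, 0.12, 0],
  [0, 0, 0, 0, 0, 0.12, 0],
  [0, 0, 0, 0, 0, 0.05, 0],
  [0, 0, 0, 0, 0, 0, 0],
  [0, 0, 0, 0, 0, 0, 0],
  [0, 0, 0, 0, 0, 0, 0],
])

```text
time: 6.87
tool_pos: [0.5434, 0.1248, 0.1917]
tool_rot: [-3.142, -0.0, 0.003]
contact_force: [0.8, -0.3, 0.3]
opening: 0.0005
grip_force: 0.0
```

```bash
python3 - <<'E'
from h import *
from cell import cams
to([.613,-.040,.114])
c=cams.read_camera("top");np.savez("top2.npz",**c)
g=c["image"].max(2)
n,l,s,ce=cv2.connectedComponentsWithStats((g<45).astype(np.uint8))
for i in range(1,n):
    x,y=ce[i]
    if 240<x<420 and 130<y<250 and 8<s[i,4]<60: print(ce[i].round(1),s[i,4],'z.118',ray(c,x,y,.118).round(3),'z.087',ray(c,x,y,.087).round(3))
E
```

```text
t 6.8667 pos [0.5434 0.1248 0.1917] rot [-3.142e+00 -0.000e+00  3.000e-03] F [ 0.8 -0.3  0.3] op 0.0004524594488081019
tool-frame cm [ 6.92 16.5   7.77]
[331.1 146.9] 22 z.118 [ 0.747 -0.063  0.118] z.087 [ 0.759 -0.064  0.087]
[386.1 154. ] 20 z.118 [ 0.724 -0.24   0.118] z.087 [ 0.735 -0.245  0.087]
[324.  200.4] 24 z.118 [ 0.569 -0.04   0.118] z.087 [ 0.577 -0.04   0.087]
[380.  207.6] 25 z.118 [ 0.547 -0.216  0.118] z.087 [ 0.554 -0.22   0.087]
```

Emit:
carry_out([
  [1.0, 2.4, 0, 0, 0, 0, 0],
  [1.2, 2.8, 0, 0, 0, 0, 0],
  [1.2, 2.8, 0, 0, 0, 0, 0],
  [1.2, 2.8, 0, 0, 0, 0, 0],
  [1.2, 2.8, 0, 0, 0, 0, 0],
  [0.7, 1.9, 0, 0, 0, 0, 0],
  [0.4, 1.0, 0, 0, 0, 0, 0],
  [0, 0, 0, 0, 0, 0, 0],
])

```text
time: 7.58
tool_pos: [0.613, -0.0421, 0.1913]
tool_rot: [3.141, 0.0, -0.001]
contact_force: [-0.7, 0.1, 0.5]
opening: 0.0007
grip_force: 0.0
```

```bash
python3 - <<'E'
from h import *
to([.613,-.040,.114])
E
```

```text
t 7.5833 pos [ 0.613  -0.0421  0.1913] rot [ 3.141e+00  0.000e+00 -1.000e-03] F [-0.7  0.1  0.5] op 0.0006758079208239366
tool-frame cm [ 0.   -0.21  7.73]
```

Emit:
carry_out([
  [0, -0.2, 1.5, 0, 0, 0, 0],
  [0, 0, 1.5, 0, 0, 0, 0],
  [0, 0, 1.5, 0, 0, 0, 0],
  [0, 0, 1.5, 0, 0, 0, 0],
  [0, 0, 1.0, 0, 0, 0, 0],
  [0, 0, 0.6, 0, 0, 0, 0],
  [0, 0, 0, 0, 0, 0, 0],
  [0, 0, 0, 0, 0, 0, 0],
])

```text
time: 8.25
tool_pos: [0.6126, -0.0376, 0.116]
tool_rot: [3.142, -0.0, 0.001]
contact_force: [-0.7, -0.2, 0.2]
opening: 0.0005
grip_force: 0.0
```

Emit:
carry_out([
  [-0.4, 0.3, 0.3, 0, 0, 0, 0],
  [-0.4, 0.3, 0, 0, 0, 0, 0],
  [-0.47, 0.21, 0, 0, 0, -0.05, 0],
  [-0.56, 0.25, 0, 0, 0, -0.06, 0],
  [-0.56, 0.25, 0, 0, 0, -0.06, 0],
  [-0.56, 0.25, 0, 0, 0, -0.06, 0],
  [-0.56, 0.25, 0, 0, 0, -0.06, 0],
  [-0.56, 0.25, 0, 0, 0, -0.06, 0],
])

```text
time: 8.92
tool_pos: [0.5746, -0.0634, 0.1134]
tool_rot: [3.141, -0.002, 0.353]
contact_force: [1.8, 1.1, 0.2]
opening: 0.0006
grip_force: 1.2
```

```bash
cat > b.py <<'E'
from h import *
from cell import cams
to([.647,-.14,.113])
c=cams.read_camera("top");np.savez("top3.npz",**c)
g=c["image"].max(2)
n,l,s,ce=cv2.connectedComponentsWithStats((g<45).astype(np.uint8))
for i in range(1,n):
    x,y=ce[i]
    if 240<x<420 and 130<y<250 and 8<s[i,4]<60:
        p=ray(c,x,y,.118)[:2]-[.647,-.14]; r=np.hypot(*p); print(ce[i].round(1),s[i,4],p.round(3),"r",r.round(3),"deg",np.degrees(np.arctan2(p[1],p[0])).round(1))
E
python3 b.py
```

```text
t 8.9167 pos [ 0.5746 -0.0634  0.1134] rot [ 3.141e+00 -2.000e-03  3.530e-01] F [1.8 1.1 0.2] op 0.0005747029811870926
tool-frame cm [4.14 9.69 0.06]
[311.  191.7] 13 [-0.049  0.141] r 0.149 deg 109.3
[388.5 199. ] 24 [-0.072 -0.103] r 0.126 deg -124.9
[352.6 204.1] 9 [-0.089  0.01 ] r 0.09 deg 173.6
[264.8 206.8] 24 [-0.099  0.286] r 0.302 deg 109.1
```

The table has turned 17.5° so far, so I'll continue.

Emit:
carry_out([
  [-0.56, 0.25, 0, 0, 0, -0.06, 0],
  [-0.56, 0.25, 0, 0, 0, -0.06, 0],
  [-0.56, 0.25, 0, 0, 0, -0.06, 0],
  [-0.56, 0.25, 0, 0, 0, -0.06, 0],
  [-0.56, 0.25, 0, 0, 0, -0.06, 0],
  [-0.56, 0.25, 0, 0, 0, -0.06, 0],
  [-0.56, 0.25, 0, 0, 0, -0.06, 0],
  [-0.56, 0.25, 0, 0, 0, -0.06, 0],
])

```text
time: 9.63
tool_pos: [0.5473, -0.1035, 0.1133]
tool_rot: [3.141, -0.001, 0.832]
contact_force: [1.4, 2.2, 0.4]
opening: 0.0004
grip_force: 1.2
```

```bash
python3 b.py
```

```text
t 9.6333 pos [ 0.5473 -0.1035  0.1133] rot [ 3.141e+00 -1.000e-03  8.320e-01] F [1.4 2.2 0.4] op 0.0003951234046925935
tool-frame cm [4.02 9.82 0.04]
[316.2 171.4] 23 [0.017 0.125] r 0.126 deg 82.0
[394.8 182.6] 24 [-0.018 -0.125] r 0.126 deg -98.3
[344.4 205.5] 45 [-0.094  0.036] r 0.1 deg 159.1
[357.8 204.6] 26 [-0.091 -0.006] r 0.091 deg -175.9
[264.7 206.7] 26 [-0.099  0.286] r 0.303 deg 109.0
```

Emit:
carry_out([
  [-0.56, 0.25, 0, 0, 0, -0.06, 0],
  [-0.56, 0.25, 0, 0, 0, -0.06, 0],
  [-0.56, 0.25, 0, 0, 0, -0.06, 0],
  [-0.56, 0.25, 0, 0, 0, -0.06, 0],
  [-0.56, 0.25, 0, 0, 0, -0.06, 0],
  [-0.56, 0.25, 0, 0, 0, -0.06, 0],
  [-0.56, 0.25, 0, 0, 0, -0.06, 0],
  [-0.56, 0.25, 0, 0, 0, -0.06, 0],
])

```text
time: 10.35
tool_pos: [0.5415, -0.1517, 0.113]
tool_rot: [-3.141, -0.0, 1.311]
contact_force: [-1.6, 1.5, 1.0]
opening: 0.0006
grip_force: 1.3
```

Emit:
carry_out([
  [-0.37, 0.17, 0, 0, 0, -0.04, 0],
  [-0.37, 0.17, 0, 0, 0, -0.04, 0],
  [-0.37, 0.17, 0, 0, 0, -0.04, 0],
  [-0.37, 0.17, 0, 0, 0, -0.04, 0],
  [-0.28, 0.13, 0, 0, 0, -0.03, 0],
  [-0.28, 0.13, 0, 0, 0, -0.03, 0],
  [0, 0, 0, 0, 0, 0, 0],
  [0, 0, 0, 0, 0, 0, 0],
])

```text
time: 11.02
tool_pos: [0.5478, -0.1737, 0.1129]
tool_rot: [3.141, 0.0, 1.528]
contact_force: [-1.0, 0.2, -0.1]
opening: 0.0007
grip_force: 0.3
```

```bash
python3 b.py
```

```text
t 11.0167 pos [ 0.5478 -0.1737  0.1129] rot [3.141 0.    1.528] F [-1.   0.2 -0.1] op 0.0006982538176716636
tool-frame cm [ 3.79  9.77 -0.01]
[334.3 144.9] 24 [0.107 0.067] r 0.126 deg 31.8
[388.3 157.4] 22 [ 0.066 -0.107] r 0.126 deg -58.4
[366.3 202. ] 58 [-0.082 -0.033] r 0.088 deg -157.9
[321.5 197. ] 26 [-0.067  0.108] r 0.127 deg 121.7
[264.7 206.7] 26 [-0.099  0.286] r 0.303 deg 109.0
```

Emit:
carry_out([
  [-0.24, 0.1, 0, 0, 0, -0.025, 0],
  [-0.24, 0.1, 0, 0, 0, -0.025, 0],
  [-0.19, 0.1, 0, 0, 0, -0.02, 0],
  [-0.15, 0.06, 0, 0, 0, -0.016, 0],
  [-0.1, 0.04, 0, 0, 0, -0.01, 0],
  [0, 0, 0, 0, 0, 0, 0],
  [0, 0, 0, 0, 0, 0, 0],
  [0, 0, 0, 0, 0, 0, 0],
])

```text
time: 11.73
tool_pos: [0.5519, -0.1828, 0.1127]
tool_rot: [3.141, 0.0, 1.626]
contact_force: [-1.1, 1.2, -0.2]
opening: 0.0
grip_force: 0.8
```

```bash
python3 b.py
```

```text
t 11.7333 pos [ 0.5519 -0.1828  0.1127] rot [3.141 0.    1.626] F [-1.1  1.2 -0.2] op 3.056603777972292e-05
tool-frame cm [ 3.74  9.73 -0.03]
[331.2 146.9] 23 [0.1   0.077] r 0.126 deg 37.4
[386.2 154.3] 23 [ 0.076 -0.1  ] r 0.126 deg -52.9
[367.5 199.8] 58 [-0.075 -0.037] r 0.084 deg -153.6
[323.7 199.9] 24 [-0.076  0.101] r 0.126 deg 126.9
[264.8 206.7] 26 [-0.099  0.286] r 0.303 deg 109.1
```

Table is within 0.5° of its target. Now I'll back off and go to the lever's outer side.

Emit:
carry_out([
  [0.7, 0, 0, 0, 0, 0, 0],
  [0.7, 0, 0, 0, 0, 0, 0],
  [0, 0, -3, 0, 0, 0, 0],
  [0, 0, -3, 0, 0, 0, 0],
  [0, 0, -3, 0, 0, 0.1, 0],
  [0, 0, 0, 0, 0, 0.12, 0],
  [0, 0, 0, 0, 0, 0.12, 0],
  [0, 0, 0, 0, 0, 0.12, 0],
])

```text
time: 12.45
tool_pos: [0.5516, -0.1681, 0.2036]
tool_rot: [3.139, -0.0, 1.161]
contact_force: [-0.3, -0.3, 0.3]
opening: 0.0005
grip_force: 0.0
```

Emit:
carry_out([
  [0, 0, 0, 0, 0, 0.12, 0],
  [0, 0, 0, 0, 0, 0.06, 0],
  [0, 0, 0, 0, 0, 0, 0],
  [0, 0, 0, 0, 0, 0, 0],
  [0, 0, 0, 0, 0, 0, 0],
  [0, 0, 0, 0, 0, 0, 0],
  [0, 0, 0, 0, 0, 0, 0],
  [0, 0, 0, 0, 0, 0, 0],
])

```text
time: 13.12
tool_pos: [0.5512, -0.1687, 0.2027]
tool_rot: [3.141, 0.0, 0.987]
contact_force: [-0.2, 0.4, -0.1]
opening: 0.0005
grip_force: 0.0
```

```bash
python3 b.py; python3 -c "
from h import *
p=ray(load('top',3),264.8,206.7,.087);print(p)
to([p[0]+.004+.549*.033,p[1]+.836*.033,.067])"
```

```text
t 13.1167 pos [ 0.5512 -0.1687  0.2027] rot [3.141 0.    0.987] F [-0.2  0.4 -0.1] op 0.00045352526577326524
tool-frame cm [7.68 6.41 8.97]
[331.2 146.9] 23 [0.1   0.077] r 0.126 deg 37.4
[355.7 157.9] 54 [ 0.064 -0.002] r 0.064 deg -1.7
[407.  180.9] 56 [-0.012 -0.164] r 0.165 deg -94.4
[354.9 174.5] 38 [0.008 0.001] r 0.008 deg 10.1
[347.4 190.3] 26 [-0.044  0.026] r 0.051 deg 150.0
[395.  192.7] 39 [-0.052 -0.125] r 0.135 deg -112.5
[323.7 199.9] 24 [-0.076  0.101] r 0.126 deg 126.9
[264.8 206.7] 26 [-0.099  0.286] r 0.303 deg 109.1
[383.6 207.9] 55 [-0.101 -0.087] r 0.133 deg -139.2
[0.55509445 0.14930548 0.087     ]
t 13.1667 pos [ 0.5511 -0.1688  0.2027] rot [3.142 0.    0.987] F [ 0.3 -1.  -0. ] op 0.00046963076489397744
tool-frame cm [ 30.28 -16.87  13.57]
```

Emit:
carry_out([
  [3, -1.7, 0, 0, 0, 0, 0],
  [3.3, -1.8, 0, 0, 0, 0, 0],
  [3.3, -1.8, 0, 0, 0, 0, 0],
  [3.3, -1.8, 0, 0, 0, 0, 0],
  [3.3, -1.8, 0, 0, 0, 0, 0],
  [3.3, -1.8, 0, 0, 0, 0, 0],
  [3.3, -1.8, 0, 0, 0, 0, 0],
  [3.3, -1.8, 0, 0, 0, 0, 0],
])

```text
time: 13.83
tool_pos: [0.5756, 0.1296, 0.2028]
tool_rot: [3.141, -0.0, 0.987]
contact_force: [0.1, 0.4, -0.3]
opening: 0.0005
grip_force: 0.0
```

Emit:
carry_out([
  [2.5, -1.5, 0, 0, 0, 0, 0],
  [1.7, -1.1, 0, 0, 0, 0, 0],
  [0, 0, 0, 0, 0, 0, 0],
  [0, 0, 0, 0, 0, 0, 0],
  [0, 0, 0, 0, 0, 0, 0],
  [0, 0, 2, 0, 0, 0, 0],
  [0, 0, 2, 0, 0, 0, 0],
  [0, 0, 2, 0, 0, 0, 0],
])

```text
time: 14.5
tool_pos: [0.5776, 0.1755, 0.1425]
tool_rot: [3.14, -0.0, 0.985]
contact_force: [0.5, -0.1, -0.4]
opening: 0.0005
grip_force: 0.0
```

```bash
python3 -c "
from h import *
to([.5772,.1769,.067])"
```

```text
t 14.5 pos [0.5776 0.1755 0.1425] rot [ 3.14  -0.     0.985] F [ 0.5 -0.1 -0.4] op 0.0005222520308089859
tool-frame cm [ 0.09 -0.12  7.55]
```

Emit:
carry_out([
  [0.2, 0, 1.8, 0, 0, 0, 0],
  [0, 0, 1.8, 0, 0, 0, 0],
  [0, 0, 1.8, 0, 0, 0, 0],
  [0, 0, 1.3, 0, 0, 0, 0],
  [0, 0, 0.7, 0, 0, 0, 0],
  [0, 0, 0, 0, 0, 0, 0],
  [-0.6, 0, 0, 0, 0, 0, 0],
  [-0.6, 0, 0, 0, 0, 0, 0],
])

```text
time: 15.17
tool_pos: [0.5722, 0.1682, 0.0697]
tool_rot: [3.14, -0.001, 0.987]
contact_force: [0.4, 0.0, 0.7]
opening: 0.0007
grip_force: 0.2
```

Emit:
carry_out([
  [-0.5, 0, 0, 0, 0, 0, 0],
  [-0.8, -0.1, 0, 0, 0, -0.035, 0],
  [-0.8, -0.1, 0, 0, 0, -0.035, 0],
  [-0.8, -0.1, 0, 0, 0, -0.035, 0],
  [-0.8, -0.1, 0, 0, 0, -0.035, 0],
  [-0.8, -0.1, 0, 0, 0, -0.035, 0],
  [-0.8, -0.1, 0, 0, 0, -0.035, 0],
  [-0.5, -0.1, 0, 0, 0, -0.02, 0],
])

```text
time: 15.83
tool_pos: [0.5385, 0.1204, 0.0699]
tool_rot: [3.139, -0.001, 1.218]
contact_force: [2.0, 0.5, -0.5]
opening: 0.0007
grip_force: 0.7
```

```bash
python3 b.py; python3 -c "
from h import *
to([.527+.2385*.019,.081+.971*.019,.067])"
```

```text
t 15.8333 pos [0.5385 0.1204 0.0699] rot [ 3.139e+00 -1.000e-03  1.218e+00] F [ 2.   0.5 -0.5] op 0.0007058772660459177
tool-frame cm [-20.68  19.19  -4.29]
[331.1 146.9] 22 [0.1   0.077] r 0.127 deg 37.5
[386.1 154. ] 20 [ 0.077 -0.1  ] r 0.126 deg -52.3
[241.4 196. ] 50 [-0.065  0.361] r 0.367 deg 100.1
[323.9 200.2] 24 [-0.077  0.1  ] r 0.126 deg 127.5
[380.  207.8] 23 [-0.101 -0.076] r 0.126 deg -143.0
[287.6 210.3] 9 [-0.11   0.214] r 0.241 deg 117.2
t 15.8833 pos [0.5379 0.1198 0.0698] rot [ 3.14  -0.     1.218] F [-0.5 -0.8 -0.8] op 0.00029027209158096325
tool-frame cm [-2.13  0.11  0.28]
```

The nose is drawing the plate true. About 2.1 cm is left.

Emit:
carry_out([
  [-0.5, -0.1, 0, 0, 0, -0.025, 0],
  [-0.5, -0.1, 0, 0, 0, -0.025, 0],
  [-0.4, 0, 0, 0, 0, -0.02, 0],
  [-0.3, 0, 0, 0, 0, -0.015, 0],
  [-0.2, 0, 0, 0, 0, 0, 0],
  [-0.2, 0, 0, 0, 0, 0, 0],
  [0, 0, 0, 0, 0, 0, 0],
  [0, 0, 0, 0, 0, 0, 0],
])

```text
time: 16.55
tool_pos: [0.5301, 0.1026, 0.0692]
tool_rot: [3.141, -0.002, 1.301]
contact_force: [0.0, 4.3, 2.4]
opening: 0.0007
grip_force: 2.3
```

Emit:
carry_out([
  [-0.2, 0, 0, 0, 0, 0, 0],
  [-0.1, 0, 0, 0, 0, 0, 0],
  [-0.1, 0, 0, 0, 0, 0, 0],
  [0, 0, 0, 0, 0, 0, 0],
  [0, 0, 0, 0, 0, 0, 0],
  [0, 0, 0, 0, 0, 0, 0],
  [0, 0, 0, 0, 0, 0, 0],
  [0, 0, 0, 0, 0, 0, 0],
])

```text
time: 17.22
tool_pos: [0.53, 0.1019, 0.0694]
tool_rot: [3.139, -0.007, 1.301]
contact_force: [3.3, 20.2, 0.4]
opening: 0.0005
grip_force: 10.1
```

At the inner stop (force up to 20 N with no further motion). I'll back off, rise clear and look.

Emit:
carry_out([
  [0.8, 0, 0, 0, 0, 0, 0],
  [1.2, 0, 0, 0, 0, 0, 0],
  [1, 0, 0, 0, 0, 0, 0],
  [0, 0, -3, 0, 0, 0, 0],
  [0, 0, -3.5, 0, 0, 0, 0],
  [0, 0, -3.5, 0, 0, 0, 0],
  [0, 0, -3, 0, 0, 0, 0],
  [0, 0, 0, 0, 0, 0, 0],
])

```text
time: 17.88
tool_pos: [0.5398, 0.1276, 0.2052]
tool_rot: [3.131, -0.004, 1.302]
contact_force: [0.6, -0.2, 0.3]
opening: 0.0006
grip_force: 0.0
```

Emit:
carry_out([
  [0, -3.5, 0, 0, 0, 0, 0],
  [0, -3.5, 0, 0, 0, 0, 0],
  [0, -3, 0, 0, 0, 0, 0],
  [0, -2, 0, 0, 0, 0, 0],
  [0, 0, 0, 0, 0, 0, 0],
  [0, 0, 0, 0, 0, 0, 0],
  [0, 0, 0, 0, 0, 0, 0],
  [0, 0, 0, 0, 0, 0, 0],
])

```text
time: 18.55
tool_pos: [0.422, 0.1586, 0.1986]
tool_rot: [3.141, 0.0, 1.301]
contact_force: [0.5, 0.5, 0.1]
opening: 0.0004
grip_force: 0.0
```

```bash
python3 b.py; python3 -c "
from h import *
cv2.imwrite('pics/t3.png',cv2.resize(load('top',3)['image'][100:250,250:430],None,fx=4,fy=4))"
```

```text
t 18.55 pos [0.422  0.1586 0.1986] rot [3.141 0.    1.301] F [0.5 0.5 0.1] op 0.00038046469746603356
tool-frame cm [-22.79  29.64   8.58]
[331.1 146.9] 22 [0.1   0.077] r 0.127 deg 37.5
[386.1 154. ] 20 [ 0.077 -0.1  ] r 0.126 deg -52.3
[323.8 200.4] 26 [-0.078  0.1  ] r 0.127 deg 127.7
[380.  207.7] 24 [-0.1   -0.076] r 0.126 deg -142.9
[286.1 216.3] 26 [-0.129  0.218] r 0.254 deg 120.7
```

View pics/t3.png

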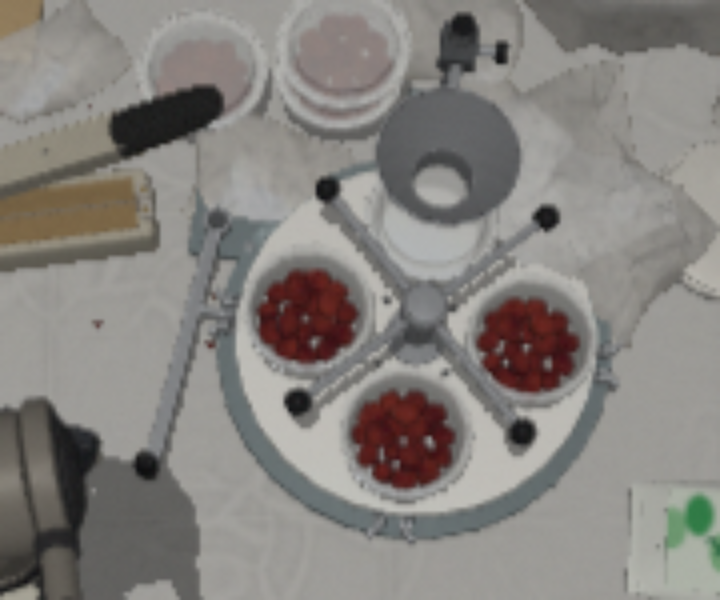

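The empty cup now stands under the funnel at crop (435,220). The lever post is back at full-frame pixel (286.1,216.3), within 0.1 px of its start position, and the robot is clear.

```bash
python3 -c "
from cell import robot
print(robot.hand_in())"
```

```text
the job is handed in; nothing more can be done
None
```

The empty cup is under the funnel and the lever is locked fully in; the camera check showed all four cups upright in their nests, and I handed the job in after about 19 s of robot time (the hand-in returned no verdict).

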